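# Clamp a sample rod in the resistance test fixture to its set force

### The job

Take the thinner of the two copper rods from the notched rack, lay it in the grooves of the clamp fixture and slide it gently under the clamp until its end is fully home against the white stop. Then turn the T-handle clockwise to screw the clamp down onto the rod until the white force tab springs out of the end of the brass block, and stop there: overtightening marks the sample. Leave the other things where they are.

Things in the scene. Friction and masses are not known exactly. Their poses are not given: they have to be found in the camera images.
- fixture: Clamp fixture, fixed: white beam 320 x 85 mm (y -255 to +65 mm), top at z 30 mm. Origin on the bench under the clamp's screw axis; y runs along the rod's groove to the stop, z up. A brass vee block (36 mm wide, y -75 to +30 mm) and a white vee rest (32 mm wide, y -242 to -222 mm) carry the rod: 90 degree vees, open upwards, 20 mm wide at their top (z 65 mm). Seated rod: axis at x 0, z 62 mm.
- rod_home (a point): Where the rod's centre lies when it is seated in both vees and home against the stop: fixture x 0, y -110, z 62 mm. Axes as the fixture's (the rod lies along y).
- rod_entry (a point): A good place for the rod's centre when it is lowered into the vees from above, clear of the clamp: fixture x 0, y -182, z 62 mm, rod along y; its end is then in the brass vee, 42 mm before the screw axis and 72 mm short of the stop. From here it slides along the vees under the clamp.
- stop: White ceramic end stop, fixed: a plate 36 x 8 mm across the end of the brass vee, top at z 65 mm. Its origin and axes are the fixture's; its face towards the rod is at y +30 mm. A push above 35 N chips it.
- block: Brass pressure block of the clamp, 46 x 62 x 34 mm (fixture y -28 to +34 mm), between two pillars (x +-26 to +-40, y +-15 mm) under a yoke 80 x 32 mm (z 132 to 150 mm). The screw lowers it, 1.59 mm per rad. Axes as the fixture's; origin on the screw axis, 88 mm under its underside (origin height 0 = underside 88 mm over the bench).
- foot: Steel pressure foot, 26 x 30 x 8 mm, that presses on the rod; it hangs under the brass block on disc springs (20 N preload, then 10 N per mm). Axes as the fixture's; origin on the screw axis, 73 mm below the foot's underside (origin height 0 = underside 73 mm over the bench, 6 mm over the seated rod). It starts 1.6 to 5 mm over the rod and comes down with the block.
- t_handle: Steel T-handle of the screw: bar 64 mm long, 12 thick, 24 high, on a hub 20 mm across. Origin on the screw axis at the bar's underside (hub's top, z 175.6 to 179 mm at the start); x along the bar, z up; any angle. Clockwise from above tightens: 1.59 mm down per rad, 0.12 N m, up to 0.2 under load, stays where left. Set force takes 1.6 to 5.3 rad: regrasp. Once the foot touches, about 14 N per rad.
- tab (a joint): Sprung white force tab, 18 mm wide, 5 mm thick, in the end face (fixture +y side) of the brass block, about 100 mm over the bench: 0 when flush, 0.009 m when out. It snaps out in one go at the clamp's set force, somewhere between 29 and 51 N (differs from clamp to clamp), and stays out. Tightening on to more than 11 N (0.7 rad of the handle) past that point marks the rod.
- tab_tip (a point): Centre of the tab's outer face: in the end face of the brass block, 35 mm from the screw axis along fixture +y, while the tab is flush; 9 mm farther out when it has popped. Axes as the fixture's.
- rod: The sample: the thinner copper rod, 10 mm in diameter, 280 mm long, 0.2 kg. Origin at its centre, x along the rod. At the start it lies in one of the two pairs of notches of the rack, axis 42 mm above the bench.
- thick_rod: The other copper rod, 16 mm in diameter, 280 mm long, in the other notches of the rack, axis 46 mm above the bench; to be left there. Origin at its centre, x along the rod.
- rack: White notched rack, fixed: base 200 x 130 x 12 mm with two cheeks 16 mm thick, 48 mm high, at x +-80 mm, each with two vee notches at y +-32.5 mm. The rods lie along its x. Origin at the centre of its underside.
- bottle: Small white bottle, 48 mm across, 110 mm high, standing on the bench; to be left alone. Origin at the centre of its underside.
- weight: Steel knob weight, 38 mm across, 61 mm high, standing on the bench; to be left alone. Origin at the centre of its underside.
- screwdriver: Grey-handled screwdriver lying on the bench; to be left alone.

How it is judged (in metres and radians):
On the way, in this order (a step that is already met when the one before it is completed fails the run):
1. the thin rod lies in both vees, its end home against the stop (within 2.5 mm), the clamp not yet on it (y of rod in the frame of fixture between -0.1125 and -0.1075 m and x of rod in the frame of fixture between -0.002 and 0.002 m and z of rod in the frame of fixture between 0.06 and 0.064 m and angle between the x axis of rod and the y axis of fixture, either way round below 0.03 rad and contact force between foot and rod below 3 N and value of joint tab below 0.003 m), for 0.2 s.
2. the clamp is screwed down on the rod and the force tab has popped out (value of joint tab above 0.007 m and contact force between foot and rod above 25 N), for 0.2 s.
At the end, for the whole second after the job is handed in: The thin rod lies in both vees of the fixture (centre within 2 mm of the groove's axis, aligned within 0.03 rad), its end within 2.5 mm of the stop, at rest and held by the foot with more than 25 N (and never more than 11 N over the set force), and the force tab is out (more than 7 mm of its 9) (all of step 2 and y of rod in the frame of fixture between -0.1125 and -0.1075 m and x of rod in the frame of fixture between -0.002 and 0.002 m and z of rod in the frame of fixture between 0.06 and 0.064 m and angle between the x axis of rod and the y axis of fixture, either way round below 0.03 rad and linear speed of rod below 0.02 m/s); the robot touches nothing.
It fails at once if the clamp is overtightened: the foot is pressed up on its springs more than 1.1 mm (11 N) past the point that lets the tab out (z of foot in the frame of tab_tip above -0.1009 m).
It fails at once if the rod is rammed against the stop with more than 35 N (contact force between rod and stop above 35 N).
It fails at once if the thick rod is moved by more than 15 mm (distance of thick_rod from where it was at the start of the episode above 0.015 m).
It fails at once if the bottle, the weight or the screwdriver is moved by more than 20 mm (distance of any of bottle, weight, screwdriver from where it was at the start of the episode above 0.02 m).
It also fails if it takes over 72 s, if anything falls off the work surface, if the arm or the gripper's body presses on something with over 40 N, if the wrist force passes 120 N, or if a joint passes its speed limit or range.

### The arm

A 6-joint arm with a two-finger parallel gripper is mounted at the origin on the work surface. World frame = base frame: x ahead of the robot, y to its left, z up, the work surface at z = 0. Lengths are in mm, angles in rad, forces in N, time in s.
With the tool pointing down it reaches from about 350 to 975 mm from the base axis. Payload 7.1 kg.
Tool frame: the origin (TCP) lies at the very end of the fingers, on their centre line; the grasp point (between the pads) lies 19 mm behind it (ctrl.pinch_z is the distance from the TCP to the grasp point, in mm); z points along the fingers, y is the direction in which the jaws open and shut (so a half turn about z gives the same grasp; the last joint's range is limited). The gripper opens to 88 mm and grips with 3 to 60 N. Pads are 20 mm wide; open, the fingers measure 115 mm over their backs; the gripper's body (75 mm by 178 mm) begins 61 mm behind the grasp point.
Start: joints at [-1.287, 0.423, 1.63, -0, 1.089, -0.019], TCP at [186.389, -596.543, 186.675] pointing down, gripper open.
Joint ranges: [-3, 3], [-0.9, 2.11], [0.09, 2.58], [-1.31, 4.45], [0.11, 2.69], [-2.54, 2.54]. Speed limits (rad/s): [2.39, 2.39, 3.01, 3.14, 3.14, 3.14].

### API

Orientations are given as a rotation vector (axis times angle).
In Python, from workcell import ctrl gives the robot as it stands.
- The arm moves only by the shell command python3 -m inch 'ROWS' [OPENING]. ROWS is JSON, a list of rows, each an object with "xyz": the shift along the tool's x, y, z in cm, a list of three; "spin": the turn about the tool's z in degrees. A call has 1 to 20 rows; each row is the pose to reach, as a shift and turn from the pose measured when the call began, along the tool's axes at that moment; what a row does not reach only later rows make up. A row lasts 1/10 s, in which the tool goes at most 50 mm and 8.59 degrees, less where a joint would pass 70% of its speed; a pose out of reach is approached as far as the arm can. A call with a gripper value outside its range is refused whole. OPENING is the closure, from 0 (fully open) to 1 (shut), set as the call begins (- or left out, the last holds). The fingers move at their own pace and stop on an object; the grip force is fixed at half the most. Time passes only in rows, so rows that repeat a pose let the fingers close. It gives the time, the measured TCP pose, the force and the opening at its end, in the units of the state.
- ctrl.get_obs(): the state, without advancing time (a new reading comes with each control period).
- ctrl.get_image(name): name is "scene" or "top" or "wrist"; returns the picture (384x512x3 uint8, red, green, blue); there is no depth.
- ctrl.camera_info(name): a dict with "camera_matrix" (3x3 intrinsics, pixels), "R" (3x3) and "t" (3): a world point X has camera coordinates R X + t; the wrist camera has in their place "hand_eye" (4x4, takes a point from camera to tool coordinates, whose origin is the TCP and whose axes are the flange's). Camera axes: x right, y down, z forward; pixel columns grow to the right and rows downward; lengths in mm; the calibration is good to about 2 mm. A picture is of the moment at which its call begins: read the wrist's pose just before it. camera_info takes no time and is no camera call.
- ctrl.close_job(): hands the job in, once; it reports no verdict.
The state is a dict: "t": time; "qpos": joint angles; "qvel": joint speeds; "joint_torque": joint torques, N m; "ee_pos": TCP position; "orientation": TCP orientation; "ft_force": force on the tool from outside, world axes, zero at the start; "moment": the same for the moment, N m; "width": finger opening in mm.
Only numpy, scipy, OpenCV 4.12 (cv2) and the standard library are available. Lean on these libraries where they do the work, as an engineer would, in place of code of your own. Each camera call takes 0.05 s, during which the arm holds its last target. There are 200 camera calls.

## Working session

There is one attempt and no reset: what is moved stays moved. The work goes in short steps, Python scripts to look and compute and a shell command to move; the robot and the scene stay as the last step left them, time stands still between calls to the robot, and variables do not carry over. Pictures are saved under pics/ and viewed, about 8 in all and at most 12, crops included, and the job is handed in when it is done.

```bash
mkdir -p pics; cat > h.py <<'E'
import numpy as np, cv2
from workcell import ctrl
from scipy.spatial.transform import Rotation as R
def cam(n):
    c=ctrl.camera_info(n); K=np.array(c['camera_matrix'],float)
    if n=='wrist':
        o=ctrl.get_obs(); H=np.array(c['hand_eye'],float); T=np.eye(4)
        T[:3,:3]=R.from_rotvec(o['orientation']).as_matrix(); T[:3,3]=o['ee_pos']
        M=np.linalg.inv(T@H); return K,M[:3,:3],M[:3,3]
    return K,np.array(c['R'],float),np.array(c['t'],float)
def px2w(c,uv,z):
    K,r,t=c; d=r.T@np.linalg.inv(K)@np.array([*uv,1.]); o=-r.T@t
    return o+d*(z-o[2])/d[2]
def w2px(c,X):
    K,r,t=c; p=K@(r@np.array(X,float)+t); return p[:2]/p[2]
def snap(n,f,crop=None,scale=1.5):
    c=cam(n); im=ctrl.get_image(n)[:,:,::-1]
    cv2.imwrite(f'pics/{f}_raw.png',im)
    if crop: im=im[crop[1]:crop[3],crop[0]:crop[2]]
    cv2.imwrite(f'pics/{f}.png',cv2.resize(im,None,fx=scale,fy=scale,interpolation=cv2.INTER_CUBIC)); return c
def st():
    o=ctrl.get_obs(); m=R.from_rotvec(o['orientation']).as_matrix()
    print('t',round(o['t'],2),'tcp',np.round(o['ee_pos'],1),'x',np.round(m[:,0],3),'y',np.round(m[:,1],3),'F',np.round(o['ft_force'],1),'w',round(float(o['width']),1),'q6',np.round(o['qpos'],2)); return o,m
E
python3 - <<'E'
from h import *
for n in('top','scene'):
    c=snap(n,n+'0'); print(n,(-c[1].T@c[2]).round(),c[0].round(1).tolist())
st(); print(ctrl.camera_info('wrist')['hand_eye'])
E
```

```text
top [ 371.  -30. 1307.] [[491.0, 0.0, 253.5], [0.0, 491.0, 200.0], [0.0, 0.0, 1.0]]
scene [1001.  667.  771.] [[482.8, 0.0, 255.8], [0.0, 482.8, 193.5], [0.0, 0.0, 1.0]]
t 0.1 tcp [ 186.3 -596.   186. ] x [0.955 0.298 0.   ] y [ 0.298 -0.955 -0.001] F [-0.2  0.2 -0.2] w 87.6 q6 [-1.29  0.42  1.63  0.    1.09 -0.02]
[[-4.43009433e-04 -9.56208552e-01 -2.92685853e-01  8.11317495e+01]
 [ 9.99999780e-01 -5.67855466e-04  3.41591220e-04  4.13172523e-01]
 [-4.92835708e-04 -2.92685637e-01  9.56208594e-01 -1.97057977e+02]
 [ 0.00000000e+00  0.00000000e+00  0.00000000e+00  1.00000000e+00]]
```

View pics/top0.png

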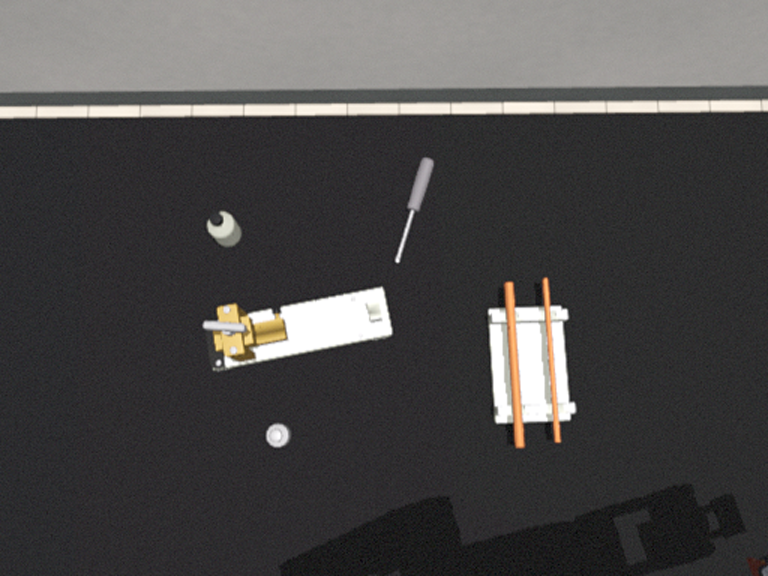

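View pics/scene0.png

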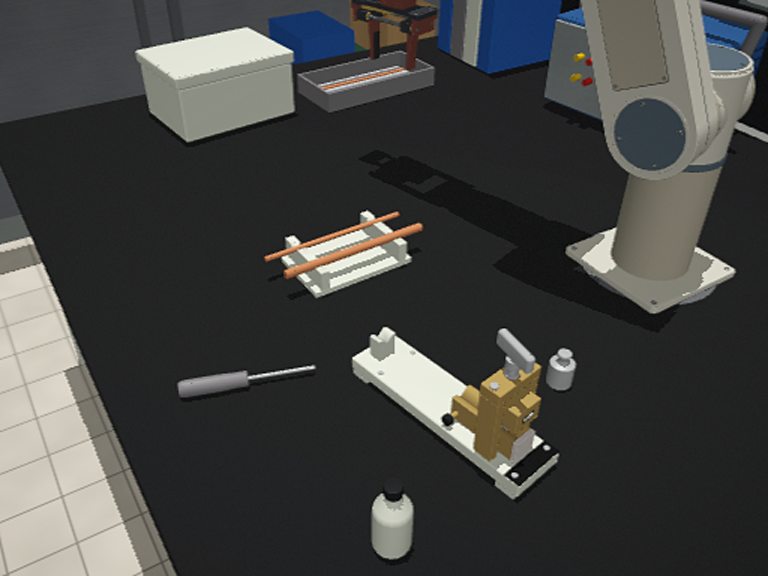

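The top view shows the thin rod on the right, from (545,279) to (558,442) in the enlarged picture. The fixture is left of centre, with its rest end at (383,288)/(391,335) and far corner at (213,370). The handle runs from (204,325) to (244,328). The bottle, weight and screwdriver stand clear of both.

```bash
python3 - <<'E'
from h import *
c=cam('top'); P=lambda u,v,z:px2w(c,(u/1.5,v/1.5),z)[:2]
a,b=P(545,279,42),P(558,442,42); print('rod',a,b,(a+b)/2,np.linalg.norm(a-b),np.degrees(np.arctan2(*(a-b)[::-1])))
p,q,r=P(383,288,30),P(391,335,30),P(213,370,30)
print('beam',p,q,r,np.linalg.norm(p-q),np.linalg.norm(r-q))
d=(r-q)/np.linalg.norm(r-q); print('fix y dir',d,np.degrees(np.arctan2(d[1],d[0])),'origin',(p+q)/2+255*d)
h1,h2=P(204,325,202),P(244,328,202); print('handle',h1,h2,(h1+h2)/2,np.linalg.norm(h1-h2))
# refine by mask: thin rod orange pixels
im=cv2.imread('pics/top0_raw.png'); hsv=cv2.cvtColor(im,cv2.COLOR_BGR2HSV)
m=cv2.inRange(hsv,(3,110,80),(18,255,255)); n,l,s,cc=cv2.connectedComponentsWithStats(m)
for i in range(1,n):
    if s[i,4]>60:
        pts=np.argwhere(l==i)[:,::-1]; print(s[i],cv2.minAreaRect(pts.astype(np.float32)),px2w(c,cc[i],42).round(1))
E
```

```text
rod [ 618.10164224 -319.16830703] [ 337.83352071 -328.04971007] [ 477.96758148 -323.60900855] 280.4088073983109 1.8150358198315661
beam [607.07888431 -35.57359287] [523.5663168  -48.68696794] [465.58581328 260.24855563] 84.53584765024017 314.3292803932327
fix y dir [-0.18445785  0.98284043] 100.62952556939733 origin [518.28584859 208.494028  ]
handle [520.99001038 236.65130724] [515.82547038 175.98873813] [518.40774038 206.32002269] 60.88201511381088
[361 185  13 111 387] ((367.25921630859375, 239.980712890625), (110.43889617919922, 5.208981990814209), 85.74114990234375) [ 478.  -322.2   42. ]
[336 187  14 112 654] ((342.6039733886719, 242.5597381591797), (111.48587799072266, 7.383610725402832), 86.18592071533203) [ 468.1 -258.2   42. ]
```

```bash
cat >> h.py <<'E'
def go(x,y,z,ang):
    "shift (cm, tool axes) and spin (deg) to bring TCP to xyz with tool x at world angle ang"
    o=ctrl.get_obs(); m=R.from_rotvec(o['orientation']).as_matrix()
    d=m.T@(np.array([x,y,z])-o['ee_pos'])/10; a=np.degrees(np.arctan2(m[1,0],m[0,0]))
    print('xyz',d.round(2),'spin',round((a-ang+180)%360-180,2))
E
python3 - <<'E'
from h import *
go(463,-322.5,110,1.8)
E
```

```text
xyz [ 34.57 -17.85   7.62] spin 15.55
```

```bash
python3 -m inch '[{"xyz":[34.57,-17.85,7.62],"spin":15.5},{"xyz":[34.57,-17.85,7.62],"spin":15.5},{"xyz":[34.57,-17.85,7.62],"spin":15.5},{"xyz":[34.57,-17.85,7.62],"spin":15.5},{"xyz":[34.57,-17.85,7.62],"spin":15.5},{"xyz":[34.57,-17.85,7.62],"spin":15.5},{"xyz":[34.57,-17.85,7.62],"spin":15.5},{"xyz":[34.57,-17.85,7.62],"spin":15.5},{"xyz":[34.57,-17.85,7.62],"spin":15.5},{"xyz":[34.57,-17.85,7.62],"spin":15.5},{"xyz":[34.57,-17.85,7.62],"spin":15.5},{"xyz":[34.57,-17.85,7.62],"spin":15.5},{"xyz":[34.57,-17.85,7.62],"spin":15.5}]' 0.5
python3 - <<'E'
from h import *
st(); c=snap('wrist','w1')
im=cv2.imread('pics/w1_raw.png'); hsv=cv2.cvtColor(im,cv2.COLOR_BGR2HSV)
m=cv2.inRange(hsv,(3,110,80),(18,255,255)); n,l,s,cc=cv2.connectedComponentsWithStats(m)
for i in range(1,n):
    if s[i,4]>200:
        pts=np.argwhere(l==i)[:,::-1].astype(np.float32); x0,y0=pts.min(0); x1,y1=pts.max(0)
        vx,vy,px,py=cv2.fitLine(pts,cv2.DIST_HUBER,0,.01,.01).ravel()
        A,B=[px2w(c,(px+(v-py)*vx/vy,v),42) for v in(y0,y1)]
        print(s[i],A.round(1),B.round(1),np.degrees(np.arctan2(*(A-B)[1::-1])))
E
```

```text
t: 1.4
ee_pos: [462.2, -323.6, 110.3]
orientation: [-3.14, -0.048, 0.0]
ft_force: [0.3, -0.4, 0.2]
width: 44.1
t 1.4 tcp [ 462.2 -323.6  110.3] x [ 1.    0.03 -0.  ] y [ 0.03  -1.    -0.001] F [ 0.3 -0.4  0.2] w 44.1 q6 [-0.63  0.44  1.82  0.    0.89  0.91]
[ 248    0   12  294 2909] [ 621.8 -318.9   42. ] [ 344.6 -327.1   42. ] 1.6760087849369742
[ 163    4   34  253 4057] [ 617.1 -253.5   42. ] [ 387.9 -259.6   42. ] 1.5231866251509034
```

View pics/w1.png

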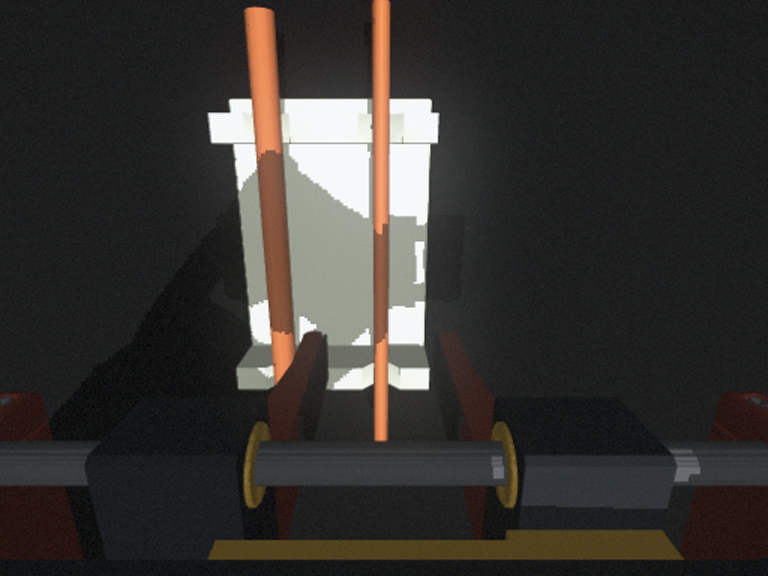

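The wrist view shows the thin rod at column 380, between the open fingers. The thick rod is left of the left finger. I'll check the cheek positions before descending.

```bash
python3 - <<'E'
from h import *
c=cam('wrist'); 
for v in(112,143,346,388): print(v,px2w(c,(380/1.5,v/1.5),48).round(1))
print('tip',w2px(c,ctrl.get_obs()['ee_pos'])*1.5)
go(463,-323.5,23.5,1.7)
E
```

```text
112 [ 565.4 -320.7   48. ]
143 [ 548.9 -321.2   48. ]
346 [ 421.7 -325.    48. ]
388 [ 390.5 -326.    48. ]
tip [379.32492066 325.00879561]
xyz [0.07 0.01 8.68] spin 0.04
```

```bash
python3 -m inch '[{"xyz":[0.07,0,4],"spin":0},{"xyz":[0.07,0,7],"spin":0},{"xyz":[0.07,0,8.4],"spin":0},{"xyz":[0.07,0,8.65],"spin":0},{"xyz":[0.07,0,8.65],"spin":0},{"xyz":[0.07,0,8.65],"spin":0}]' -
python3 -m inch '[{"xyz":[0,0,0],"spin":0},{"xyz":[0,0,0],"spin":0},{"xyz":[0,0,0],"spin":0},{"xyz":[0,0,0],"spin":0},{"xyz":[0,0,0],"spin":0},{"xyz":[0,0,0],"spin":0},{"xyz":[0,0,0],"spin":0},{"xyz":[0,0,0],"spin":0}]' 1
python3 - <<'E'
from h import *
st()
E
```

```text
t: 2.05
ee_pos: [463.8, -324.1, 25.1]
orientation: [3.141, 0.048, 0.003]
ft_force: [-0.8, 0.3, -0.2]
width: 44.2
t: 2.85
ee_pos: [463.8, -324.1, 25.0]
orientation: [3.141, 0.048, 0.002]
ft_force: [-0.3, 0.2, -0.4]
width: 0.4
t 2.85 tcp [ 463.8 -324.1   25. ] x [1.    0.03  0.001] y [ 0.03 -1.    0.  ] F [-0.3  0.2 -0.4] w 0.4 q6 [-0.63  0.57  1.85  0.    0.72  0.91]
```

The fingers shut to 0.4 mm, so the rod isn't between them. I'll look.

```bash
python3 - <<'E'
from h import *
snap('wrist','w2'); snap('scene','s2',(150,100,330,230),3)
a=cv2.imread('pics/w2.png');b=cv2.imread('pics/s2.png')
b=cv2.resize(b,(400,289)); a=cv2.resize(a,(400,300)); cv2.imwrite('pics/j2.png',np.hstack([a[:289],b]))
E
```

```text
(no output)
```

View pics/j2.png

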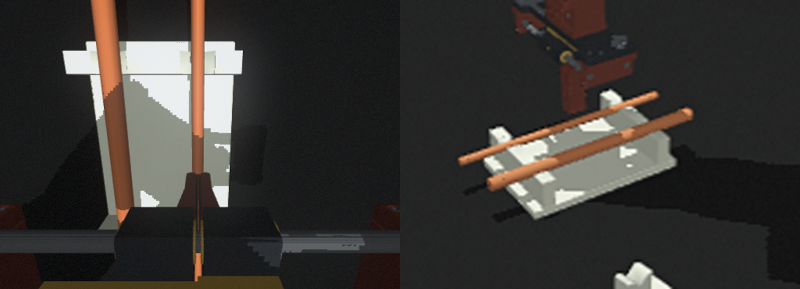

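```bash
python3 - <<'E'
from h import *
for z in (25,42,60,80,100): print(z,w2px(cam('scene'),[463.8,-324.1,z]).round(1),w2px(cam('top'),[463.8,-324.1,z]).round(1))
c=cam('scene')
print('tip seen ~(229,150); rod ends seen',[( (u-400)/2.222+150, v/2.222+100) for u,v in((463,161),(656,95))])
for x,y in((618.1,-319.2),(337.8,-328)): print(w2px(c,[x,y,42]).round(1))
print(ctrl.pinch_z)
E
```

```text
25 [228.3 159.4] [366.6 245.3]
42 [228.2 154.3] [368.  244.8]
60 [228.  148.7] [369.7 244.3]
80 [227.8 142.5] [371.5 243.7]
100 [227.7 136.1] [373.4 243.1]
tip seen ~(229,150); rod ends seen [(178.35283528352835, 172.45724572457246), (265.2115211521152, 142.75427542754275)]
[177.7 171.6]
[265.6 141.4]
18.700000000000003
```

```bash
python3 - <<'E'
from h import *
K,r,t=c=cam('wrist'); print(K.round(1).tolist(), 'cam pos',(-r.T@t).round(1))
im=cv2.imread('pics/w2_raw.png'); hsv=cv2.cvtColor(im,cv2.COLOR_BGR2HSV)
m=cv2.inRange(hsv,(3,110,60),(18,255,255))
for v in (20,80,120,160,190):
    x=np.flatnonzero(m[v]); runs=[g for g in np.split(x,np.flatnonzero(np.diff(x)>2)+1) if len(g)>4]
    print(v,[(g[0],g[-1],len(g)) for g in runs], [ (np.ptp([px2w(c,(g[0]-.5,v),42)[1],px2w(c,(g[-1]+.5,v),42)[1]]).round(1),px2w(c,(g.mean(),v),42).round(1)) for g in runs])
for v in(42,74):print(px2w(c,(200*1.28,v*1.28),48).round(1))
w=cv2.imread('pics/w2_raw.png')[200:384,170:340]; s=cv2.imread('pics/s2_raw.png')[110:190,180:290]
cv2.imwrite('pics/j3.png',np.hstack([cv2.resize(w,(370,400),interpolation=2),cv2.resize(s,(430,400)[:2],interpolation=2)]))
E
```

```text
[[286.7, 0.0, 253.3], [0.0, 286.7, 189.6], [0.0, 0.0, 1.0]] cam pos [ 544.7 -321.9  222.2]
20 [(np.int64(118), np.int64(148), 31), (np.int64(244), np.int64(261), 18)] [(np.float64(17.2), array([ 586.6, -253.8,   42. ])), (np.float64(10.0), array([ 588.6, -320.2,   42. ]))]
80 [(np.int64(126), np.int64(153), 28), (np.int64(245), np.int64(260), 16)] [(np.float64(16.5), array([ 555.3, -254.7,   42. ])), (np.float64(9.4), array([ 557.3, -321.1,   42. ]))]
120 [(np.int64(131), np.int64(156), 26), (np.int64(246), np.int64(259), 14)] [(np.float64(15.9), array([ 532.4, -255.2,   42. ])), (np.float64(8.6), array([ 534.4, -321.8,   42. ]))]
160 [(np.int64(136), np.int64(160), 25), (np.int64(246), np.int64(259), 14)] [(np.float64(15.9), array([ 507.6, -256. ,   42. ])), (np.float64(8.9), array([ 509.6, -322.5,   42. ]))]
190 [(np.int64(140), np.int64(163), 24), (np.int64(246), np.int64(259), 14)] [(np.float64(15.8), array([ 487.7, -256.8,   42. ])), (np.float64(9.2), array([ 489.6, -323.1,   42. ]))]
[ 570.6 -322.7   48. ]
[ 549.  -323.4   48. ]
```

View pics/j3.png

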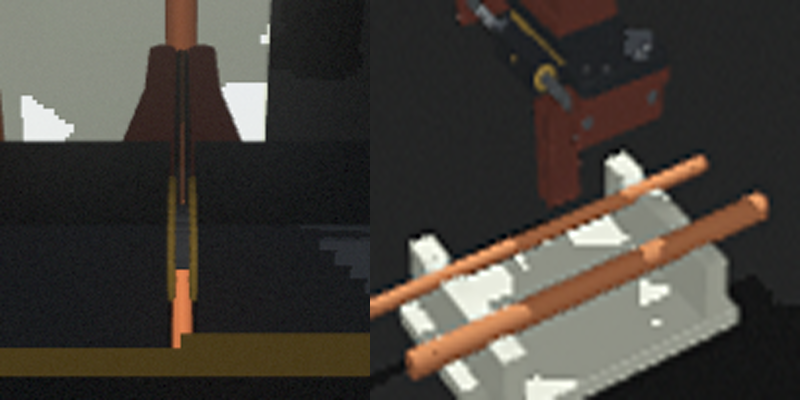

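The fingers closed in the air above the rod. The wrist camera measures the rods at the right size, so its reported height is right. But both cameras put the real fingertips about 28–33 mm short of the reported TCP. No contact force was felt with the TCP at z = 25 and the fingers shut over the rod, which agrees. I'll open, go down about 28 mm more while watching the force, and grasp.

```bash
python3 -m inch '[{"xyz":[0,0,0],"spin":0},{"xyz":[0,0,0],"spin":0},{"xyz":[0,0,0],"spin":0},{"xyz":[0,0,0],"spin":0},{"xyz":[0,0,0],"spin":0},{"xyz":[0,0,0],"spin":0}]' 0.5
python3 -m inch '[{"xyz":[0,0,0.4],"spin":0},{"xyz":[0,0,0.8],"spin":0},{"xyz":[0,0,1.2],"spin":0},{"xyz":[0,0,1.6],"spin":0},{"xyz":[0,0,1.6],"spin":0}]' -
python3 -m inch '[{"xyz":[0,0,0.4],"spin":0},{"xyz":[0,0,0.8],"spin":0},{"xyz":[0,0,1.2],"spin":0},{"xyz":[0,0,1.2],"spin":0}]' -
python3 -m inch '[{"xyz":[0,0,0],"spin":0},{"xyz":[0,0,0],"spin":0},{"xyz":[0,0,0],"spin":0},{"xyz":[0,0,0],"spin":0},{"xyz":[0,0,0],"spin":0},{"xyz":[0,0,0],"spin":0}]' 1
```

```text
t: 3.55
ee_pos: [463.8, -324.1, 25.0]
orientation: [3.141, 0.048, 0.002]
ft_force: [0.9, -0.2, -0.1]
width: 43.2
t: 4.05
ee_pos: [463.4, -323.8, 8.2]
orientation: [-3.141, -0.047, -0.001]
ft_force: [0.2, 0.7, 0.0]
width: 43.6
t: 4.45
ee_pos: [463.0, -323.5, -4.4]
orientation: [-3.14, -0.047, 0.001]
ft_force: [0.2, -0.0, 0.2]
width: 43.9
t: 5.05
ee_pos: [463.1, -323.7, -4.3]
orientation: [-3.14, -0.048, 0.0]
ft_force: [-0.3, -2.3, -0.4]
width: 9.0
```

The fingers now stop at 9 mm on the rod. I'll lift and check.

```bash
python3 -m inch '[{"xyz":[0,0,-1.5],"spin":0},{"xyz":[0,0,-4],"spin":0},{"xyz":[0,0,-7],"spin":0},{"xyz":[0,0,-10],"spin":0},{"xyz":[0,0,-11],"spin":0},{"xyz":[0,0,-11],"spin":0}]' -
python3 - <<'E'
from h import *
st(); c=snap('wrist','w4'); s=snap('scene','s4')
im=cv2.imread('pics/w4_raw.png'); hsv=cv2.cvtColor(im,cv2.COLOR_BGR2HSV)
m=cv2.inRange(hsv,(3,110,60),(18,255,255))
for v in (5,20,80,120,160,190):
    x=np.flatnonzero(m[v]); runs=[g for g in np.split(x,np.flatnonzero(np.diff(x)>2)+1) if len(g)>4]
    print(v,[(g[0],g[-1],px2w(c,(g.mean(),v),149 if g[0]>200 else 46).round(1)) for g in runs])
im=cv2.imread('pics/s4_raw.png'); hsv=cv2.cvtColor(im,cv2.COLOR_BGR2HSV)
a=cv2.resize(cv2.imread('pics/s4_raw.png')[70:230,150:350],(500,400)); b=cv2.resize(cv2.imread('pics/w4_raw.png'),(300,225))
o=np.zeros((400,800,3),np.uint8); o[:,:500]=a; o[:225,500:]=b; cv2.imwrite('pics/j4.png',o)
E
```

```text
t: 5.65
ee_pos: [464.0, -324.4, 107.5]
orientation: [3.14, 0.048, 0.004]
ft_force: [0.1, 0.6, -2.5]
width: 8.8
t 5.65 tcp [ 464.  -324.4  107.5] x [1.    0.03  0.003] y [ 0.03  -1.     0.001] F [ 0.1  0.6 -2.5] w 8.8 q6 [-0.63  0.44  1.82  0.    0.88  0.91]
5 [(np.int64(243), np.int64(252), array([ 589. , -318.1,  149. ])), (np.int64(256), np.int64(264), array([ 589.2, -324.1,  149. ]))]
20 [(np.int64(161), np.int64(181), array([ 606. , -254.8,   46. ])), (np.int64(243), np.int64(251), array([ 582.7, -318. ,  149. ])), (np.int64(257), np.int64(264), array([ 582.9, -324.5,  149. ]))]
80 [(np.int64(167), np.int64(171), array([ 560.9, -250.6,   46. ])), (np.int64(180), np.int64(184), array([ 561.3, -261.6,   46. ]))]
120 [(np.int64(172), np.int64(182), array([ 528.2, -255.5,   46. ]))]
160 [(np.int64(174), np.int64(189), array([ 492.6, -258.3,   46. ]))]
190 [(np.int64(176), np.int64(191), array([ 464. , -258.9,   46. ])), (np.int64(245), np.int64(261), array([ 497.2, -323.5,  149. ]))]
```

View pics/j4.png

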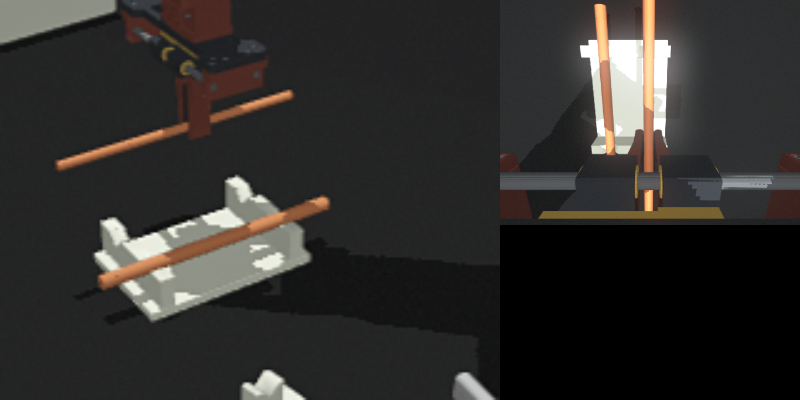

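The rod is held level and the thick rod is still in the rack. Next I move above the entry point, rod turned along the groove.

```bash
python3 - <<'E'
from h import *
c=cam('scene'); print(w2px(c,[618.9,-319.2,153.8]),w2px(c,[338.9,-328.2,153.8]),'seen (173.2,136),(266.8,108)')
go(553.4,-4.5,107.5,99.5)
E
```

```text
[173.55647323 134.70347435] [266.28393736 106.50777311] seen (173.2,136),(266.8,108)
xyz [ 10.05 -31.59  -0.21] spin -97.76
```

```bash
python3 -m inch '[{"xyz":[1,-3,0],"spin":-8},{"xyz":[2,-6,0],"spin":-16},{"xyz":[3,-9,0],"spin":-24},{"xyz":[4,-12,0],"spin":-32},{"xyz":[5,-15,0],"spin":-40},{"xyz":[6,-18,0],"spin":-48},{"xyz":[7,-21,0],"spin":-56},{"xyz":[8,-24,0],"spin":-64},{"xyz":[9,-27,0],"spin":-72},{"xyz":[9.5,-29,0],"spin":-80},{"xyz":[10,-31.6,0],"spin":-88},{"xyz":[10,-31.6,0],"spin":-96},{"xyz":[10,-31.6,0],"spin":-97.8},{"xyz":[10,-31.6,0],"spin":-97.8},{"xyz":[10,-31.6,0],"spin":-97.8}]' -
python3 - <<'E'
from h import *
st(); c=snap('wrist','w5')
E
```

```text
t: 7.25
ee_pos: [552.0, -4.4, 104.1]
orientation: [-2.028, -2.394, 0.001]
ft_force: [0.2, -0.0, -2.2]
width: 8.7
t 7.25 tcp [552.   -4.4 104.1] x [-0.164  0.986  0.002] y [ 0.986  0.164 -0.003] F [ 0.2 -0.  -2.2] w 8.7 q6 [-0.03  0.43  1.85  0.    0.87 -0.2 ]
```

View pics/w5.png

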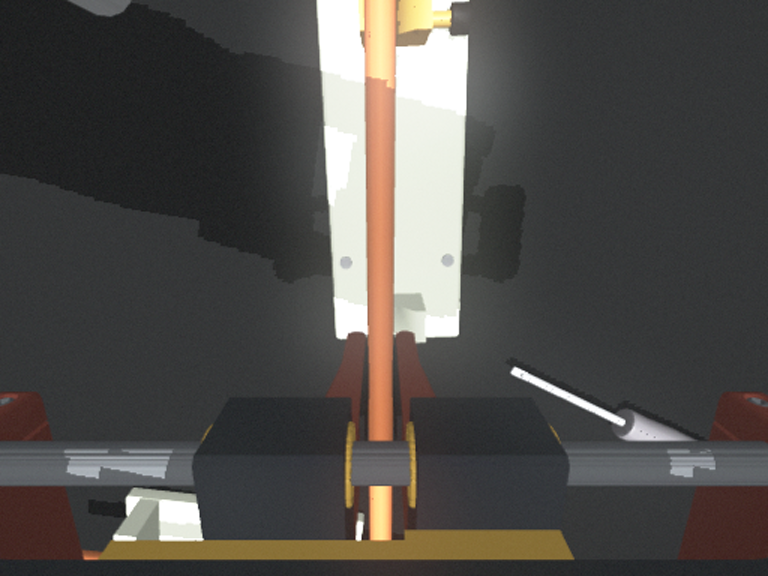

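The wrist view shows the beam: left edge (318,20)–(334,336), right edge (467,100)–(459,336), rear edge at row 337. The rod lies over it near the middle. Next I fit the edges.

```bash
python3 - <<'E'
from h import *
c=cam('wrist'); g=cv2.GaussianBlur(cv2.cvtColor(cv2.imread('pics/w5_raw.png'),cv2.COLOR_BGR2GRAY),(3,3),0).astype(float)
def edge(row,a,b,sgn):
    d=np.diff(g[row,a:b])*sgn; i=d.argmax(); return a+i+.5
L=[];Rr=[]
for v in range(15,222,6):
    for S,a,b,s in((L,200,232,1),(Rr,298,325,-1)): S.append(px2w(c,(edge(v,a,b,s),v),30)[:2])
def fit(S):
    S=np.array(S,np.float32); vx,vy,x,y=cv2.fitLine(S,cv2.DIST_HUBER,0,.5,.01).ravel()
    if vy<0: vx,vy=-vx,-vy
    p=np.array([x,y]);d=np.array([vx,vy]); r=(S-p)@[-d[1],d[0]]; print('ang',np.degrees(np.arctan2(d[1],d[0])).round(2),'res',np.abs(r).round(1)[:35].tolist()); return p,d
(p,d),(q,e)=fit(L),fit(Rr)
m=(d+e)/np.linalg.norm(d+e); n=np.array([m[1],-m[0]])
print('width',(q-p)@n)
rear=[px2w(c,(u/1.5,338/1.5),30)[:2] for u in(340,450)]
rr=np.mean([x@m for x in rear]); mid=(p@n+q@n)/2
o=mid*n+(rr+255)*m; print('origin',o,'y dir ang',np.degrees(np.arctan2(m[1],m[0])))
E
```

```text
ang 100.81 res [0.10000000149011612, 0.4000000059604645, 0.20000000298023224, 0.10000000149011612, 0.4000000059604645, 0.10000000149011612, 0.699999988079071, 0.4000000059604645, 0.10000000149011612, 0.699999988079071, 0.4000000059604645, 0.0, 0.30000001192092896, 0.6000000238418579, 0.0, 0.30000001192092896, 0.6000000238418579, 0.10000000149011612, 0.4000000059604645, 0.699999988079071, 0.10000000149011612, 0.5, 0.20000000298023224, 0.20000000298023224, 0.5, 0.10000000149011612, 0.20000000298023224, 0.4000000059604645, 0.10000000149011612, 0.699999988079071, 0.4000000059604645, 0.0, 0.30000001192092896, 0.699999988079071, 0.0]
ang 100.8 res [9.5, 10.199999809265137, 0.0, 0.10000000149011612, 0.30000001192092896, 0.5, 0.20000000298023224, 0.10000000149011612, 0.10000000149011612, 0.30000001192092896, 0.4000000059604645, 0.30000001192092896, 0.10000000149011612, 0.10000000149011612, 0.20000000298023224, 0.5, 0.30000001192092896, 0.20000000298023224, 0.0, 0.20000000298023224, 0.4000000059604645, 0.4000000059604645, 0.20000000298023224, 0.0, 0.10000000149011612, 0.30000001192092896, 0.5, 0.30000001192092896, 0.10000000149011612, 0.10000000149011612, 0.30000001192092896, 0.5, 0.30000001192092896, 0.20000000298023224, 0.0]
width 83.75808
origin [522.91851282 207.26221363] y dir ang 100.804085
```

```bash
python3 - <<'E'
from h import *
from scipy.ndimage import map_coordinates
o=np.array([522.9,207.3]);a=np.radians(100.8);m=np.array([np.cos(a),np.sin(a)]);n=np.array([m[1],-m[0]])
for name,f in(('top','top0'),('scene','scene0')):
    c=cam(name); g=cv2.cvtColor(cv2.imread(f'pics/{f}_raw.png'),cv2.COLOR_BGR2GRAY).astype(float)
    for side in(1,-1):
        out=[]
        for y in range(-200,-80,20):
            s=np.arange(-14,14,.5)
            uv=np.array([w2px(c,[*(o+y*m+(side*42.5+k)*n),30]) for k in s])
            v=map_coordinates(g,[uv[:,1],uv[:,0]],order=1); d=np.diff(v)*-side; out.append((s[d.argmax()]+.25,round(d.max())))
        print(name,side,out)
    out=[]
    for x in(-30,30):
        s=np.arange(-14,14,.5); uv=np.array([w2px(c,[*(o+(-255+k)*m+x*n),30]) for k in s])
        v=map_coordinates(g,[uv[:,1],uv[:,0]],order=1); d=np.diff(v); out.append((s[d.argmax()]+.25,round(d.max())))
    print(name,'rear',out)
E
```

```text
top 1 [(np.float64(-2.25), 23), (np.float64(-1.75), 19), (np.float64(-1.25), 23), (np.float64(-1.25), 18), (np.float64(-0.75), 23), (np.float64(-1.25), 19)]
top -1 [(np.float64(-3.75), 20), (np.float64(-3.25), 20), (np.float64(-3.75), 19), (np.float64(-3.25), 20), (np.float64(-3.75), 20), (np.float64(-3.25), 20)]
top rear [(np.float64(1.25), 22), (np.float64(0.75), 22)]
scene 1 [(np.float64(0.25), 12), (np.float64(13.25), 20), (np.float64(13.25), 15), (np.float64(13.25), 16), (np.float64(13.25), 17), (np.float64(13.25), 16)]
scene -1 [(np.float64(1.75), 27), (np.float64(0.75), 27), (np.float64(1.75), 26), (np.float64(2.25), 26), (np.float64(1.25), 30), (np.float64(1.75), 29)]
scene rear [(np.float64(-13.75), 31), (np.float64(1.25), 34)]
```

```bash
python3 - <<'E'
from h import *
go(559.4,13.5,30,100.8)
E
```

```text
xyz [1.65 1.03 7.44] spin -1.34
```

```bash
python3 -m inch '[{"xyz":[0.8,0.5,0],"spin":-1.3},{"xyz":[1.65,1.03,1],"spin":-1.3},{"xyz":[1.65,1.03,3.5],"spin":-1.3},{"xyz":[1.65,1.03,5.5],"spin":-1.3},{"xyz":[1.65,1.03,6.8],"spin":-1.3},{"xyz":[1.65,1.03,7.4],"spin":-1.3},{"xyz":[1.65,1.03,7.4],"spin":-1.3},{"xyz":[1.65,1.03,7.4],"spin":-1.3}]' -
python3 - <<'E'
from h import *
st(); snap('wrist','w6'); snap('scene','s6')
a=cv2.resize(cv2.imread('pics/w6_raw.png')[0:260,170:350],(360,520)); b=cv2.resize(cv2.imread('pics/s6_raw.png')[180:340,210:380],(425,400),interpolation=2)
o=np.zeros((520,785,3),np.uint8); o[:,:360]=a; o[:400,360:]=b; cv2.imwrite('pics/j6.png',o)
E
```

```text
t: 8.1
ee_pos: [560.0, 13.6, 30.9]
orientation: [-2.002, -2.418, -0.0]
ft_force: [-0.6, 0.2, -2.5]
width: 8.9
t 8.1 tcp [560.   13.6  30.9] x [-0.187  0.982  0.002] y [ 0.982  0.187 -0.002] F [-0.6  0.2 -2.5] w 8.9 q6 [ 0.    0.56  1.86  0.    0.73 -0.19]
```

View pics/j6.png

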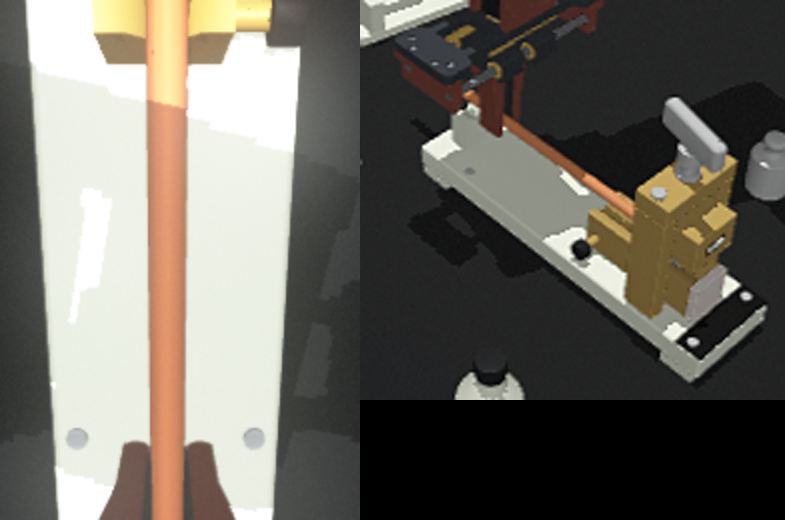

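The rod is centred over the brass vee (rod at column 167, block centre 165) and over the rest. Lowering.

```bash
python3 -m inch '[{"xyz":[0,0,0.4],"spin":0},{"xyz":[0,0,0.8],"spin":0},{"xyz":[0,0,1.1],"spin":0},{"xyz":[0,0,1.3],"spin":0},{"xyz":[0,0,1.3],"spin":0}]' -
python3 -m inch '[{"xyz":[0,0,0.1],"spin":0},{"xyz":[0,0,0.1],"spin":0}]' -
python3 -m inch '[{"xyz":[0,0,0.1],"spin":0},{"xyz":[0,0,0.1],"spin":0}]' -
python3 - <<'E'
from h import *
st()
E
```

```text
t: 8.7
ee_pos: [559.9, 13.6, 17.9]
orientation: [-2.002, -2.418, -0.0]
ft_force: [-0.3, -0.6, -2.4]
width: 9.0
t: 8.9
ee_pos: [559.8, 13.5, 16.7]
orientation: [-2.002, -2.418, 0.0]
ft_force: [-0.4, 0.3, -1.7]
width: 8.7
t: 9.1
ee_pos: [559.8, 13.5, 16.2]
orientation: [-2.002, -2.418, 0.0]
ft_force: [-1.4, -0.7, 3.5]
width: 9.1
t 9.1 tcp [559.8  13.5  16.2] x [-0.187  0.982  0.002] y [ 0.982  0.187 -0.002] F [-1.4 -0.7  3.5] w 9.1 q6 [ 0.    0.58  1.86  0.    0.7  -0.19]
```

Contact at TCP z = 16.2, as predicted (15.7). Now I slide in along tool x and watch the force.

```bash
python3 -m inch '[{"xyz":[0.6,0,0],"spin":0},{"xyz":[1.4,0,0],"spin":0},{"xyz":[2.2,0,0],"spin":0},{"xyz":[3,0,0],"spin":0},{"xyz":[3.5,0,0],"spin":0},{"xyz":[3.5,0,0],"spin":0}]' -
python3 -m inch '[{"xyz":[0.6,0,0],"spin":0},{"xyz":[1.2,0,0],"spin":0},{"xyz":[1.8,0,0],"spin":0},{"xyz":[2.4,0,0],"spin":0},{"xyz":[2.7,0,0],"spin":0},{"xyz":[2.7,0,0],"spin":0}]' -
python3 - <<'E'
from h import *
o,m=st(); print('F tool',(m.T@o['ft_force']).round(1))
c=np.array([522.3,208]);a=np.radians(100.8);print('fix y of rod~',(o['ee_pos'][:2]-c)@[np.cos(a),np.sin(a)]+14)
E
```

```text
t: 9.7
ee_pos: [552.9, 48.9, 16.1]
orientation: [-2.0, -2.418, 0.0]
ft_force: [-1.9, 0.4, -1.7]
width: 9.3
t: 10.3
ee_pos: [547.8, 76.1, 16.2]
orientation: [-2.0, -2.419, -0.0]
ft_force: [-0.5, 0.5, -1.5]
width: 9.3
t 10.3 tcp [547.8  76.1  16.2] x [-0.188  0.982  0.003] y [ 0.982  0.188 -0.002] F [-0.5  0.5 -1.5] w 9.3 q6 [ 0.12  0.57  1.88  0.    0.69 -0.08]
F tool [ 0.6 -0.4  1.5]
fix y of rod~ -120.33891792883352
```

```bash
python3 -m inch '[{"xyz":[0.2,0,0.04],"spin":0},{"xyz":[0.4,0,0.04],"spin":0},{"xyz":[0.6,0,0.04],"spin":0},{"xyz":[0.7,0,0.04],"spin":0}]' -
python3 -m inch '[{"xyz":[0.1,0,0],"spin":0},{"xyz":[0.15,0,0],"spin":0},{"xyz":[0.15,0,0],"spin":0}]' -
python3 -m inch '[{"xyz":[0.1,0,0],"spin":0},{"xyz":[0.15,0,0],"spin":0},{"xyz":[0.15,0,0],"spin":0}]' -
```

```text
t: 10.7
ee_pos: [546.3, 82.1, 15.8]
orientation: [-1.999, -2.42, 0.002]
ft_force: [-1.2, -11.7, 0.5]
width: 8.8
t: 11.0
ee_pos: [546.3, 82.1, 15.9]
orientation: [-2.0, -2.422, 0.004]
ft_force: [-0.2, -10.0, -0.1]
width: 9.3
t: 11.3
ee_pos: [546.3, 82.0, 15.9]
orientation: [1.999, 2.423, -0.006]
ft_force: [-0.4, -11.4, -0.1]
width: 9.2
```

The push met 10–12 N at the predicted stop position, within my error of about 4 mm. I'll confirm from the rod's rear end, which should lie 5 mm inside the beam end and 8 mm past the rest.

```bash
python3 - <<'E'
from h import *
st(); cs=snap('scene','s7'); ct=snap('top','t7')
o=np.array([522.3,208]);a=np.radians(100.8);m=np.array([np.cos(a),np.sin(a)])
for nm,c in(('scene',cs),('top',ct)):
    for y,z in((-255,30),(-254,62),(-250,62),(-242,65)): print(nm,y,w2px(c,[*(o+y*m),z]).round(1))
a=cv2.resize(cv2.imread('pics/s7_raw.png')[205:305,225:325],(400,400),interpolation=2); b=cv2.resize(cv2.imread('pics/t7_raw.png')[170:250,200:280],(400,400),interpolation=2)
cv2.imwrite('pics/j7.png',np.hstack([a,b]))
E
```

```text
t 11.3 tcp [546.3  82.   15.9] x [-0.19   0.982 -0.003] y [ 0.982  0.19  -0.003] F [ -0.4 -11.4  -0.1] w 9.2 q6 [ 0.13  0.57  1.88 -0.    0.69 -0.06]
scene -255 [248. 229.]
scene -254 [248.3 218.6]
scene -250 [249.5 219.4]
scene -242 [251.9 220.1]
top -255 [258.1 205.8]
top -254 [257.8 203.9]
top -250 [256.3 204.3]
top -242 [253.2 204.7]
```

View pics/j7.png

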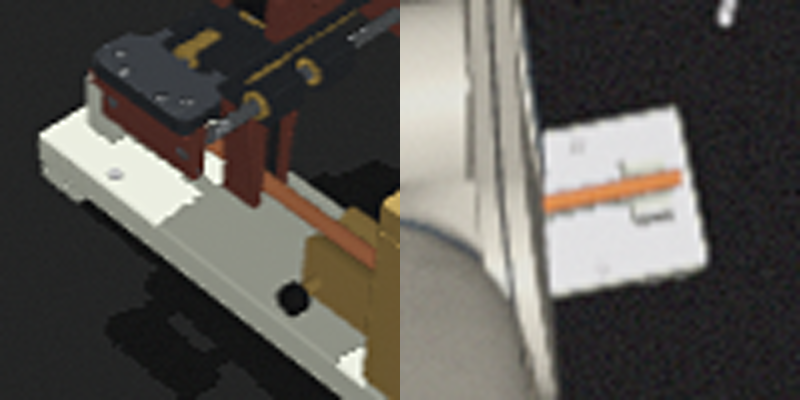

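In the top view the rod's rear end is at raw pixel (256.2, 205.2). The prediction for home (−250 mm) is (256.3, 204.3), and the beam edge also matches, so the rod is home. I release it and rise.

```bash
python3 -m inch '[{"xyz":[0,0,0],"spin":0},{"xyz":[0,0,0],"spin":0},{"xyz":[0,0,0],"spin":0},{"xyz":[0,0,0],"spin":0},{"xyz":[0,0,0],"spin":0},{"xyz":[0,0,0],"spin":0}]' 0.5
python3 -m inch '[{"xyz":[0,0,-2],"spin":0},{"xyz":[-0.5,0,-5],"spin":0},{"xyz":[-1,0,-9],"spin":0},{"xyz":[-1,0,-14],"spin":0},{"xyz":[-1,0,-19],"spin":0},{"xyz":[-1,0,-22],"spin":0},{"xyz":[-1,0,-22],"spin":0},{"xyz":[-1,0,-22],"spin":0}]' -
python3 - <<'E'
from h import *
st(); go(522.3,208,240,85)
E
```

```text
t: 12.0
ee_pos: [546.3, 82.2, 15.9]
orientation: [1.999, 2.423, -0.005]
ft_force: [0.6, 0.1, -0.6]
width: 44.0
t: 12.8
ee_pos: [548.7, 73.0, 236.2]
orientation: [1.999, 2.422, -0.004]
ft_force: [-0.4, -0.1, -1.1]
width: 43.9
t 12.8 tcp [548.7  73.  236.2] x [-0.19   0.982 -0.003] y [ 0.982  0.19  -0.001] F [-0.4 -0.1 -1.1] w 43.9 q6 [ 0.11  0.26  1.74 -0.    1.14 -0.08]
xyz [13.75 -0.03 -0.42] spin 15.95
```

```bash
python3 -m inch '[{"xyz":[4,0,0],"spin":6},{"xyz":[8,0,0],"spin":12},{"xyz":[12,0,0],"spin":16},{"xyz":[13.7,0,0],"spin":16},{"xyz":[13.7,0,0],"spin":16},{"xyz":[13.7,0,0],"spin":16}]' -
python3 - <<'E'
from h import *
st(); snap('wrist','w8'); 
c=cam('wrist')
for p in ([522.3,208,201],[522.3,240,201],[522.3,176,201]): print(w2px(c,p)*1.5)
E
```

```text
t: 13.4
ee_pos: [522.1, 206.9, 234.6]
orientation: [2.314, 2.123, -0.007]
ft_force: [-0.1, -0.1, 0.1]
width: 44.2
t 13.4 tcp [522.1 206.9 234.6] x [ 0.086  0.996 -0.004] y [ 0.996 -0.086 -0.002] F [-0.1 -0.1  0.1] w 44.2 q6 [ 0.36  0.28  1.72 -0.    1.14  0.45]
[378.4985105  297.91219695]
[373.28472478 242.6180186 ]
[383.32319715 349.07983183]
```

View pics/w8.png

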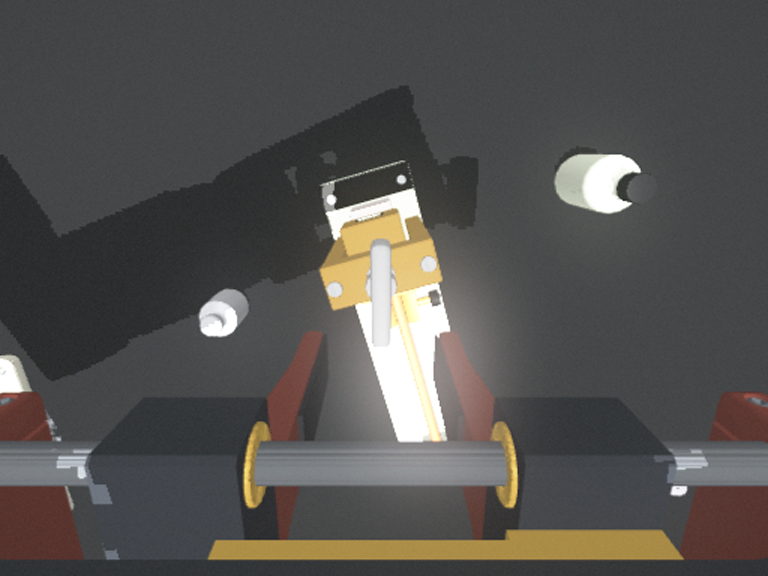

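The wrist view shows the T-bar from (380,240) to (382,346), already aligned with tool x. Next I refine the screw axis from the yoke bolts at (335,289) and (429,265) and from the bar.

```bash
python3 - <<'E'
from h import *
c=cam('wrist'); P=lambda u,v,z:px2w(c,(u/1.5,v/1.5),z).round(1)
a,b=P(335,289,152),P(429,265,152); print('bolts',a,b,(a+b)/2,np.linalg.norm(a-b),np.degrees(np.arctan2(*(b-a)[1::-1])))
im=cv2.imread('pics/w8_raw.png'); hsv=cv2.cvtColor(im,cv2.COLOR_BGR2HSV)
for s in((240,380),(346,382)): print('bar',P(s[1],s[0],201))
print('yoke corners',P(318,271,150),P(430,232,150),P(441,282,150),P(334,309,150))
E
```

```text
bolts [491.5 200.2 152. ] [556.4 211.5 152. ] [523.95 205.85 152.  ] 65.87639941587577 9.876983699463793
bar [526.1 241.1 201. ]
bar [521.7 178.  201. ]
yoke corners [481.2 213.3 150. ] [558.5 233.4 150. ] [564.1 198.2 150. ] [488.8 185.  150. ]
```

```bash
python3 - <<'E'
from h import *
go(523.7,207.8,151,86)
E
```

```text
xyz [0.17 0.14 8.39] spin -1.01
```

```bash
python3 -m inch '[{"xyz":[0.17,0.14,3],"spin":-1},{"xyz":[0.17,0.14,5.5],"spin":-1},{"xyz":[0.17,0.14,7.5],"spin":-1},{"xyz":[0.17,0.14,8.4],"spin":-1},{"xyz":[0.17,0.14,8.4],"spin":-1},{"xyz":[0.17,0.14,8.4],"spin":-1}]' -
python3 -m inch '[{"xyz":[0,0,0],"spin":0},{"xyz":[0,0,0],"spin":0},{"xyz":[0,0,0],"spin":0},{"xyz":[0,0,0],"spin":0},{"xyz":[0,0,0],"spin":0},{"xyz":[0,0,0],"spin":0}]' 1
python3 - <<'E'
from h import *
o,m=st(); print(o['moment']); c=snap('scene','s9',(270,170,390,290),5)
for y in(35,44): 
    a=np.radians(100.8); print(w2px(c,[523.5+y*np.cos(a),207.5+y*np.sin(a),100]))
E
```

```text
t: 14.05
ee_pos: [524.4, 207.3, 151.6]
orientation: [2.297, 2.14, -0.005]
ft_force: [0.1, 0.5, 0.8]
width: 43.8
t: 14.65
ee_pos: [522.2, 207.4, 151.7]
orientation: [-2.298, -2.14, 0.01]
ft_force: [-8.8, 1.9, 6.6]
width: 11.8
t 14.65 tcp [522.2 207.4 151.7] x [ 0.071  0.997 -0.004] y [ 0.997 -0.071 -0.005] F [-8.8  1.9  6.6] w 11.8 q6 [ 0.36  0.38  1.79 -0.    0.98  0.43]
[ 0.08242565  1.3266558  -0.11666077]
[351.48570601 278.27823134]
[355.3376952  280.97998799]
```

View pics/s9.png

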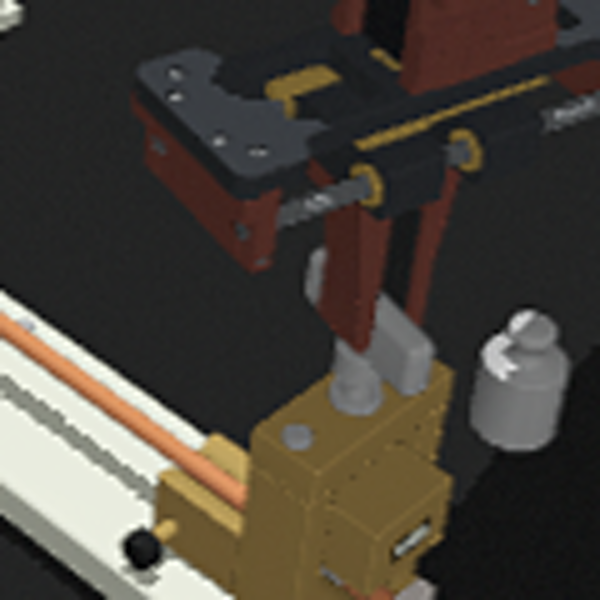

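The bar is gripped (11.8 mm). The tab is flush and visible at scene raw pixel (352,278). The set force needs at least 92°, so I turn 80° first, following the screw down.

```bash
cp pics/s9_raw.png pics/ref.png; cat >> h.py <<'E'
def tab(f):
    o,m=st(); print('Mz',round(o['moment'][2],2),'ang',round(np.degrees(np.arctan2(m[1,0],m[0,0])),1))
    im=ctrl.get_image('scene')[:,:,::-1]; cv2.imwrite(f'pics/{f}_raw.png',im)
    r=cv2.imread('pics/ref.png'); A=slice(262,300),slice(338,372)
    mx=lambda q:cv2.connectedComponentsWithStats((q[A].min(2)>125).astype(np.uint8))
    for nm,q in(('ref',r),('now',im)):
        n,l,s,cc=mx(np.ascontiguousarray(q)); print(nm,[(int(s[i,4]),(cc[i]+[338,262]).round(1).tolist(),s[i,:4].tolist()) for i in range(1,n) if s[i,4]>3])
    print('diff',int((np.abs(im[A].astype(int)-r[A]).max(2)>40).sum()))
    cv2.imwrite(f'pics/{f}.png',cv2.resize(np.hstack([r[235:310,310:385],im[235:310,310:385]]),(800,400),interpolation=2))
E
python3 -m inch '[{"xyz":[0,0,0.02],"spin":7},{"xyz":[0,0,0.04],"spin":14},{"xyz":[0,0,0.06],"spin":21},{"xyz":[0,0,0.08],"spin":28},{"xyz":[0,0,0.1],"spin":35},{"xyz":[0,0,0.12],"spin":42},{"xyz":[0,0,0.14],"spin":49},{"xyz":[0,0,0.16],"spin":56},{"xyz":[0,0,0.18],"spin":63},{"xyz":[0,0,0.2],"spin":70},{"xyz":[0,0,0.21],"spin":75},{"xyz":[0,0,0.22],"spin":80},{"xyz":[0,0,0.22],"spin":80}]' -
python3 -c "
from h import *
tab('b1')"
```

```text
t: 16.0
ee_pos: [522.5, 207.1, 149.6]
orientation: [3.133, 0.161, -0.008]
ft_force: [1.7, -3.2, -1.5]
width: 11.6
t 16.0 tcp [522.5 207.1 149.6] x [ 0.995  0.103 -0.005] y [ 0.103 -0.995  0.004] F [ 1.7 -3.2 -1.5] w 11.6 q6 [ 0.36  0.38  1.8  -0.    0.97  1.83]
Mz -0.15 ang 5.9
ref [(8, [351.8, 277.6], [11, 14, 6, 5]), (115, [351.3, 293.4], [4, 24, 20, 14]), (11, [364.0, 298.0], [24, 35, 5, 3])]
now [(8, [351.0, 278.8], [11, 14, 6, 6]), (115, [352.0, 293.1], [4, 24, 20, 14]), (11, [364.0, 298.0], [24, 35, 5, 3])]
diff 44
```

The tab has moved down with the block by about 1 px and is still flush. Continuing in small steps.

```bash
python3 -m inch '[{"xyz":[0,0,0.02],"spin":7},{"xyz":[0,0,0.04],"spin":14},{"xyz":[0,0,0.05],"spin":20},{"xyz":[0,0,0.05],"spin":20}]' -
python3 -c "
from h import *
tab('b2')"
python3 -m inch '[{"xyz":[0,0,0.02],"spin":6},{"xyz":[0,0,0.04],"spin":12},{"xyz":[0,0,0.05],"spin":17},{"xyz":[0,0,0.05],"spin":17}]' -
python3 -c "
from h import *
tab('b3')"
```

```text
t: 16.45
ee_pos: [522.5, 206.9, 149.0]
orientation: [3.114, -0.38, -0.007]
ft_force: [1.7, -3.2, -0.7]
width: 11.5
t 16.45 tcp [522.5 206.9 149. ] x [ 0.971 -0.24  -0.004] y [-0.24  -0.971  0.006] F [ 1.7 -3.2 -0.7] w 11.5 q6 [ 0.36  0.38  1.8  -0.    0.97  2.17]
Mz -0.18 ang -13.9
ref [(8, [351.8, 277.6], [11, 14, 6, 5]), (115, [351.3, 293.4], [4, 24, 20, 14]), (11, [364.0, 298.0], [24, 35, 5, 3])]
now [(8, [351.5, 278.5], [11, 14, 6, 6]), (111, [352.1, 293.0], [4, 24, 20, 14]), (11, [364.0, 298.0], [24, 35, 5, 3])]
diff 49
t: 16.9
ee_pos: [522.4, 206.7, 148.5]
orientation: [3.025, -0.827, -0.006]
ft_force: [0.9, -3.5, -0.4]
width: 11.6
t 16.9 tcp [522.4 206.7 148.5] x [ 0.861 -0.509 -0.002] y [-0.509 -0.861  0.007] F [ 0.9 -3.5 -0.4] w 11.6 q6 [ 0.36  0.38  1.8  -0.    0.97  2.46]
Mz -0.05 ang -30.6
ref [(8, [351.8, 277.6], [11, 14, 6, 5]), (115, [351.3, 293.4], [4, 24, 20, 14]), (11, [364.0, 298.0], [24, 35, 5, 3])]
now [(7, [351.7, 278.6], [11, 15, 6, 5]), (110, [352.0, 293.0], [4, 24, 20, 14]), (11, [364.0, 298.0], [24, 35, 5, 3]), (4, [344.5, 298.5], [6, 36, 2, 2])]
diff 50
```

The turn is 117° so far with no pop, and joint 6 is near its limit. I regrasp with a half turn back.

```bash
python3 -m inch '[{"xyz":[0,0,0],"spin":0},{"xyz":[0,0,0],"spin":0},{"xyz":[0,0,0],"spin":0},{"xyz":[0,0,0],"spin":0},{"xyz":[0,0,0],"spin":0},{"xyz":[0,0,-2],"spin":0},{"xyz":[0,0,-5],"spin":0},{"xyz":[0,0,-5],"spin":0}]' 0.5
python3 -m inch '[{"xyz":[0,0,0],"spin":-8.5},{"xyz":[0,0,0],"spin":-17},{"xyz":[0,0,0],"spin":-25.5},{"xyz":[0,0,0],"spin":-34},{"xyz":[0,0,0],"spin":-42.5},{"xyz":[0,0,0],"spin":-51},{"xyz":[0,0,0],"spin":-59.5},{"xyz":[0,0,0],"spin":-68},{"xyz":[0,0,0],"spin":-76.5},{"xyz":[0,0,0],"spin":-85},{"xyz":[0,0,0],"spin":-90},{"xyz":[0,0,0],"spin":-90}]' -
python3 -m inch '[{"xyz":[0,0,0],"spin":-8.5},{"xyz":[0,0,0],"spin":-17},{"xyz":[0,0,0],"spin":-25.5},{"xyz":[0,0,0],"spin":-34},{"xyz":[0,0,0],"spin":-42.5},{"xyz":[0,0,0],"spin":-51},{"xyz":[0,0,0],"spin":-59.5},{"xyz":[0,0,0],"spin":-68},{"xyz":[0,0,0],"spin":-76.5},{"xyz":[0,0,0],"spin":-85},{"xyz":[0,0,0],"spin":-90},{"xyz":[0,0,0],"spin":-90}]' -
python3 - <<'E'
from h import *
tab('b4'); go(522.4,206.9,148.5,149.4)
E
```

```text
t: 17.75
ee_pos: [525.1, 207.9, 202.2]
orientation: [3.029, -0.825, 0.002]
ft_force: [0.4, 0.3, 0.7]
width: 43.8
t: 18.95
ee_pos: [524.7, 207.8, 201.5]
orientation: [2.725, 1.559, -0.002]
ft_force: [-1.0, 0.7, -0.4]
width: 43.8
t: 20.15
ee_pos: [524.5, 207.8, 201.1]
orientation: [0.827, 3.031, -0.004]
ft_force: [-0.3, -1.0, -0.2]
width: 44.1
t 20.15 tcp [524.5 207.8 201.1] x [-0.861  0.508 -0.001] y [ 0.508  0.861 -0.003] F [-0.3 -1.  -0.2] w 44.1 q6 [ 0.36  0.32  1.75 -0.    1.07 -0.68]
Mz 0.05 ang 149.5
ref [(8, [351.8, 277.6], [11, 14, 6, 5]), (115, [351.3, 293.4], [4, 24, 20, 14]), (11, [364.0, 298.0], [24, 35, 5, 3])]
now [(7, [351.7, 278.6], [11, 15, 6, 5]), (127, [351.6, 293.6], [4, 24, 20, 14]), (11, [364.0, 298.0], [24, 35, 5, 3])]
diff 45
xyz [ 0.15 -0.18  5.26] spin -0.05
```

Now I grip again and turn 20°, then check.

```bash
python3 -m inch '[{"xyz":[0.15,-0.18,2.5],"spin":0},{"xyz":[0.15,-0.18,4.5],"spin":0},{"xyz":[0.15,-0.18,5.2],"spin":0},{"xyz":[0.15,-0.18,5.2],"spin":0}]' -
python3 -m inch '[{"xyz":[0,0,0],"spin":0},{"xyz":[0,0,0],"spin":0},{"xyz":[0,0,0],"spin":0},{"xyz":[0,0,0],"spin":0},{"xyz":[0,0,0],"spin":0},{"xyz":[0,0,0],"spin":0}]' 1
python3 -m inch '[{"xyz":[0,0,0.02],"spin":7},{"xyz":[0,0,0.04],"spin":14},{"xyz":[0,0,0.05],"spin":20},{"xyz":[0,0,0.05],"spin":20}]' -
python3 -c "
from h import *
tab('b5')"
```

```text
t: 20.6
ee_pos: [521.6, 206.6, 148.2]
orientation: [-0.833, -3.028, 0.006]
ft_force: [0.6, -0.8, 1.3]
width: 43.9
t: 21.2
ee_pos: [522.2, 207.0, 148.7]
orientation: [-0.834, -3.028, 0.005]
ft_force: [0.5, 2.2, 2.5]
width: 11.8
t: 21.6
ee_pos: [522.1, 207.0, 148.2]
orientation: [-1.348, -2.838, 0.005]
ft_force: [0.1, 0.2, 0.4]
width: 11.7
t 21.6 tcp [522.1 207.  148.2] x [-0.632  0.775 -0.001] y [ 0.775  0.632 -0.003] F [0.1 0.2 0.4] w 11.7 q6 [ 0.36  0.38  1.8  -0.    0.96 -0.32]
Mz -0.1 ang 129.2
ref [(8, [351.8, 277.6], [11, 14, 6, 5]), (115, [351.3, 293.4], [4, 24, 20, 14]), (11, [364.0, 298.0], [24, 35, 5, 3])]
now [(8, [351.8, 278.6], [11, 15, 6, 5]), (110, [351.4, 293.2], [4, 24, 20, 14]), (11, [364.0, 298.0], [24, 35, 5, 3])]
diff 38
```

```bash
cat > chk.py <<'E'
import sys; from h import *; import io,contextlib
b=io.StringIO()
with contextlib.redirect_stdout(b): tab(sys.argv[1])
L=b.getvalue().splitlines(); print(L[1],L[3],L[4]); sys.exit(int(L[4].split()[1])>62)
E
python3 -m inch '[{"xyz":[0,0,0.02],"spin":6},{"xyz":[0,0,0.04],"spin":12},{"xyz":[0,0,0.05],"spin":18},{"xyz":[0,0,0.05],"spin":18}]' - && python3 chk.py c1 && python3 -m inch '[{"xyz":[0,0,0.02],"spin":6},{"xyz":[0,0,0.04],"spin":12},{"xyz":[0,0,0.05],"spin":18},{"xyz":[0,0,0.05],"spin":18}]' - && python3 chk.py c2
```

```text
t: 22.05
ee_pos: [522.1, 207.1, 147.7]
orientation: [1.769, 2.595, -0.005]
ft_force: [0.9, 1.4, -0.6]
width: 11.9
Mz -0.06 ang 111.4 now [(9, [351.3, 279.2], [11, 15, 6, 5]), (113, [351.3, 293.4], [4, 24, 19, 14]), (10, [364.1, 297.9], [24, 35, 5, 3])] diff 51
t: 22.5
ee_pos: [522.2, 207.1, 147.2]
orientation: [2.148, 2.292, -0.004]
ft_force: [-0.4, 1.3, 0.8]
width: 11.4
Mz -0.08 ang 93.7 now [(8, [351.2, 279.4], [11, 15, 6, 5]), (116, [351.4, 293.4], [4, 24, 20, 14])] diff 56
```

```bash
cp pics/c2_raw.png pics/ref.png
python3 -m inch '[{"xyz":[0,0,0.02],"spin":6},{"xyz":[0,0,0.04],"spin":12},{"xyz":[0,0,0.05],"spin":18},{"xyz":[0,0,0.05],"spin":18}]' - | tail -2 ; python3 chk.py c3 && python3 -m inch '[{"xyz":[0,0,0.02],"spin":6},{"xyz":[0,0,0.04],"spin":12},{"xyz":[0,0,0.05],"spin":18},{"xyz":[0,0,0.05],"spin":18}]' - && python3 chk.py c4
```

```text
ft_force: [0.3, 0.3, 0.2]
width: 11.7
Mz -0.09 ang 76.0 now [(8, [351.0, 279.8], [11, 15, 6, 6]), (113, [351.7, 293.3], [4, 24, 20, 14]), (11, [364.0, 298.0], [24, 35, 5, 3]), (4, [344.5, 298.5], [6, 36, 2, 2])] diff 29
t: 23.4
ee_pos: [522.2, 207.1, 146.2]
orientation: [2.742, 1.531, -0.004]
ft_force: [0.8, 0.5, 0.9]
width: 11.6
Mz -0.03 ang 58.3 now [(8, [351.5, 279.5], [11, 15, 6, 6]), (114, [351.3, 293.2], [4, 24, 19, 14]), (5, [364.8, 298.4], [26, 36, 3, 2])] diff 28
```

```bash
cp pics/c4_raw.png pics/ref.png
python3 -m inch '[{"xyz":[0,0,0.02],"spin":6},{"xyz":[0,0,0.04],"spin":12},{"xyz":[0,0,0.05],"spin":18},{"xyz":[0,0,0.05],"spin":18}]' - | tail -2 ; python3 chk.py c5 && python3 -m inch '[{"xyz":[0,0,0.02],"spin":6},{"xyz":[0,0,0.04],"spin":12},{"xyz":[0,0,0.05],"spin":18},{"xyz":[0,0,0.05],"spin":18}]' - && python3 chk.py c6
```

```text
ft_force: [0.1, -0.5, 1.3]
width: 11.9
Mz -0.03 ang 40.7 now [(9, [351.7, 279.4], [11, 15, 6, 6]), (118, [351.6, 293.3], [4, 24, 20, 14])] diff 29
t: 24.3
ee_pos: [522.2, 207.1, 145.3]
orientation: [3.077, 0.626, -0.003]
ft_force: [0.1, -0.3, 0.6]
width: 11.9
Mz -0.04 ang 23.0 now [(39, [353.6, 281.2], [11, 16, 10, 8]), (119, [352.0, 293.2], [4, 24, 20, 14]), (11, [364.0, 298.0], [24, 35, 5, 3])] diff 86
```

The tab has popped: its area went from 9 to 39 px and its centroid moved out to (353.6, 281.2). I stop turning, release and withdraw straight up.

```bash
python3 -m inch '[{"xyz":[0,0,0],"spin":0},{"xyz":[0,0,0],"spin":0},{"xyz":[0,0,0],"spin":0},{"xyz":[0,0,0],"spin":0},{"xyz":[0,0,0],"spin":0},{"xyz":[0,0,-3],"spin":0},{"xyz":[0,0,-7],"spin":0},{"xyz":[0,0,-11],"spin":0},{"xyz":[0,0,-14],"spin":0},{"xyz":[0,0,-14],"spin":0},{"xyz":[0,0,-14],"spin":0}]' 0.5
python3 - <<'E'
from h import *
tab('d1'); snap('top','d2')
a=cv2.resize(cv2.imread('pics/d1_raw.png')[190:310,240:390],(500,400),interpolation=2)
b=cv2.resize(cv2.imread('pics/d2_raw.png')[170:250,200:260],(300,400),interpolation=2); cv2.imwrite('pics/j10.png',np.hstack([a,b]))
E
```

```text
t: 25.45
ee_pos: [522.4, 207.3, 285.5]
orientation: [3.076, 0.629, -0.001]
ft_force: [0.1, 0.1, -0.7]
width: 44.1
t 25.45 tcp [522.4 207.3 285.5] x [ 0.92   0.393 -0.001] y [ 0.393 -0.92   0.002] F [ 0.1  0.1 -0.7] w 44.1 q6 [ 0.36  0.23  1.67 -0.    1.24  1.53]
Mz -0.01 ang 23.1
ref [(8, [351.5, 279.5], [11, 15, 6, 6]), (114, [351.3, 293.2], [4, 24, 19, 14]), (5, [364.8, 298.4], [26, 36, 3, 2])]
now [(41, [353.5, 281.1], [11, 16, 10, 8]), (151, [351.5, 293.9], [4, 24, 20, 14]), (11, [364.0, 298.0], [24, 35, 5, 3])]
diff 104
```

View pics/j10.png

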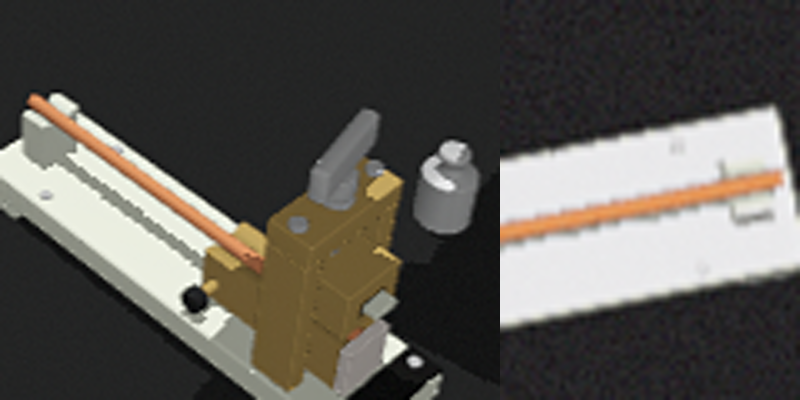

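The tab is out at (380,303), the rod lies in both vees with its rear end where it was (256 px in the top view), and the gripper is clear. I hand in.

```bash
python3 -c "
from workcell import ctrl
print(ctrl.close_job())"
```

```text
the job is handed in; nothing more can be done
None
```

The thin rod is clamped in the fixture and the force tab is out; I handed the job in at about 25.5 s of the 72 s allowed, and no verdict is reported.

**Rod:** I took the thin rod from the rack, laid it in both vees and slid it in until the wrist force read 10–12 N against the stop (limit 35 N). I then turned the T-handle clockwise about 243° in total, with one regrasp, checking the tab in the scene camera every 18–20° after the first 80°.

**Tightening:** The tab popped during the last 18° step and I stopped there. That keeps any overshoot under about 0.31 rad, against the 0.7 rad allowed.

**Last checks:**
- The scene picture shows the tab out (area 9 to 41 px).
- The rod lies in both vees. In the top view its rear end has not moved from the home position, 256.2 px seen against 256.3 px predicted.
- The gripper is open about 14 cm above the handle, with near-zero force.
- The weight stands as it did. The bottle, screwdriver and thick rod were not rechecked at the end, but I noticed no contact with them.

**What failed or disagreed:**
- The first grasp closed on air. The real fingertips end about 30 mm short of the reported TCP, so I corrected every height from the cameras after that.
- At stop contact my position estimate read the rod about 4 mm short of home. The top view of the rod's end against the beam put it home, so I relied on that.
- The clamp force itself could not be measured. The wrist moment was too noisy to show it, so I judged it only by the tab.

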